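# Load a sample vial into a photometer through its sliding light cover

### The job

The yellow-banded vial has to go into the bench photometer for a reading. The flush black light cover has no handle: press down on its ribbed thumb pad and drag it by friction all the way back towards the front panel, lower the vial upright to the bottom of the holder (do not drop it in), then press on the pad again and slide the cover fully shut over the vial. Work the cover only by its top face, never load the instrument with more than 25 N, and leave the other glassware where it stands.

Things in the scene. Friction and masses are not known exactly. Their poses are not given: they have to be found in the camera images.
- reader: Bench photometer, fixed: light-grey box, dark deck, sloping front panel with display; 234 (x) x 172 (y) x 85 mm. Origin: centre of the underside; +x from front panel to back. Deck at z = 85 mm. Compartment in the deck: x = 29 to 91, y = -52 to 52 mm, 67 mm deep, under the cover. Fingers holding the vial reach into it; open them only some 14 mm to let go there.
- light_cover (a joint): Travel of the black light cover in m: 0 = fully shut (back stop), 0.066 = fully open (front stop). Grows as the cover slides along the reader's -x towards the front panel. It runs straight, stays where it is left and drags with about 5 N everywhere. Starts 0 to 6 mm open.
- cover_pad (a point): Centre of the cover's top face; moves with it, axes as the reader's. Cover: 78 (x) x 120 (y) x 5 mm, flush with the deck; ribbed rubber pad 44 x 74 mm in its middle, giving under 1 mm. Fingertip friction is about 0.5 to 0.7: press with some 12 to 18 N to drag it, less slips; touch down slowly. Move it only from its top face, the TCP over it (within 42 mm of this point along x, 60 mm along y).
- vial_seat (a point): Where the vial's underside belongs: bottom centre of the holder's bore, 18 mm above the table, 67 mm below the deck; axes as the reader's. The holder is an aluminium block with an upright round bore 23.5 mm wide, 25 mm deep (its mouth 25 mm above this point), seen only when the cover is open. A seated vial ends 9 mm below the deck.
- yellow_vial: Capped glass vial with a yellow band and black cap with blue top, upright on the table: body 20 mm wide, cap 21 mm, 58 mm tall, 20 to 30 g. Origin: centre of the underside; z along its axis. Stands in one of three places, changing with the others.
- white_vial: Bystander: like vial, black cap and white label, 21 x 58 mm; origin under its centre.
- red_vial: Bystander: open vial with a red band, 20 x 56 mm; origin under its centre.
- beaker: Bystander: small empty glass beaker, 45 x 50 x 52 mm; origin under its centre.
- petri_dish: Bystander: petri dish, 60 mm wide, 14 mm high; origin under its centre.

How it is judged:
By the outcome, as a careful person would: the job done as asked, in the order asked, and still so for the second after the job is handed in, with the robot touching nothing.
It also fails if it takes over 72 s, if anything falls off the work surface, if the arm or the gripper's body presses on something with over 40 N, if the wrist force passes 120 N, or if a joint passes its speed limit or range.

### The arm

A 7-joint arm with a two-finger parallel gripper is mounted at the origin on a cart in front of the work surface, level with it; the furniture and walls round the work are solid. World frame = base frame: x ahead of the robot, y to its left, z up, the work surface at z = 0. Lengths are in m, angles in rad, forces in N, time in s.
With the tool pointing down it reaches from about 0.4 to 0.9 m from the base axis. Payload 5.5 kg.
Tool frame: the origin (TCP) lies between the finger pads, 19 mm behind the fingertips; this is the grasp point; z points along the fingers, y is the line along which they close (so a half turn about z gives the same grasp; the last joint's range is limited). The gripper opens to 92 mm and grips with 3 to 60 N. Pads are 19 mm wide; open, the fingers measure 130 mm over their backs; the gripper's body (75 mm by 190 mm) begins 47 mm behind the grasp point.
Start: joints at [1.487, 0.501, -0.427, 1.55, 0.221, 1.138, -0.21], TCP at [0.221, -0.611, 0.246] pointing down, gripper open.
Joint ranges: [-2.88, 2.88], [-0.31, 2.03], [-1.54, 1.56], [0.2, 2.42], [-1.41, 4.55], [0.19, 2.02], [-2.57, 2.57]. Speed limits (rad/s): [2.57, 2.57, 3.14, 3.14, 3.14, 3.14, 3.14].

### API

Orientations are given as a 3x3 rotation matrix whose columns are the frame's x, y, z axes.
In Python, from rig import manip gives the robot as it stands.
- The arm moves only by the shell command python3 -m pendant 'ROWS' [FORCE]. ROWS is JSON, one flat list of numbers, 7 for each row, row after row: the turn, a rotation vector about the tool's x, y, z in rad, then the shift along the tool's x, y, z in mm, then the finger opening in mm, from 0 to 91.8. In form: [ax, ay, az, x, y, z, grip, ax, ay, az, x, y, z, grip, ...]. A call has 1 to 5 rows; each row shifts and turns the commanded pose from where the row before left it, along the tool's axes as they then stand; what a row does not reach is not made up. A row lasts 1/8 s, in which the tool goes at most 62.5 mm and 10.7 degrees, less where a joint would pass 70% of its speed; a pose out of reach is approached as far as the arm can. A call with a gripper value outside its range is refused whole. The fingers move at their own pace and stop on an object; FORCE is the grip in N (left out, the last holds). Time passes only in rows, so rows that do not move let the fingers close. It gives the time, the measured TCP pose, the force, the opening and the grip force at its end, in the units of the state.
- manip.observe(): the state, without advancing time (a new reading comes with each control period).
- manip.capture(name): name is "scene" or "top"; returns the picture (384x512x3 uint8, red, green, blue); there is no depth.
- manip.get_calibration(name): a dict with "fx", "fy", "cx", "cy" (pixels), "extrinsics" (4x4, takes a point from world to camera coordinates). Camera axes: x right, y down, z forward; pixel columns grow to the right and rows downward; lengths in m; the calibration is good to about 2 mm. A picture is of the moment at which its call begins. get_calibration takes no time and is no camera call.
- manip.sign_off(): hands the job in; it is judged then, once.
Trained networks look in the newest picture that a camera, given by its name, has taken for a name from the list of things; names that differ only in an ending like _2 or _b are one class to them, and where a whole thing is asked for, a point or a joint stands for the part that bears it (a point fixed in the world has none). Each returns a list of dicts, best first, with "p" (0 to 1); they miss things now and then, are a little off and sometimes report something else, mostly with a low value. They report only what shows in the picture. A call takes as long as a camera call.
- manip.masks_of(camera, target): "mask" (384x512 bool, what is visible of it) and "position" ([column, row] in pixels, amid what is visible of it).
- manip.mark_of(camera, target): "position" ([column, row] in pixels: a listed point, or the origin of a listed thing).
The state is a dict: "time": time; "joint_pos": joint angles; "joint_vel": joint speeds; "joint_torque": joint torques, N m; "tool_pos": TCP position; "ee_rot": TCP orientation; "ft_force": force on the tool from outside, world axes, zero at the start; "torque": the same for the moment, N m; "gripper_width": finger opening in m; "finger_force": force on a finger pad.
Only numpy, scipy, OpenCV 4.12 (cv2) and the standard library are available. Lean on these libraries where they do the work, as an engineer would, in place of code of your own. Each camera call takes 0.05 s, during which the arm holds its last target. There are 200 camera calls.

## Working session

There is one attempt and no reset: what is moved stays moved. The work goes in short steps, Python scripts to look and compute and a shell command to move; the robot and the scene stay as the last step left them, time stands still between calls to the robot, and variables do not carry over. Pictures are saved under pics/ and viewed, at most 10 in all, crops included, and the job is handed in when it is done.

```bash
mkdir -p pics; ls; cat > h.py <<'E'
import numpy as np, cv2
from rig import manip
def save(cam,fn):
    im=manip.capture(cam); cv2.imwrite('pics/'+fn,cv2.cvtColor(im,cv2.COLOR_RGB2BGR)); return im
def ray(cam,px):
    c=manip.get_calibration(cam);E=np.array(c['extrinsics']);R,t=E[:3,:3],E[:3,3]
    d=R.T@np.array([(px[0]-c['cx'])/c['fx'],(px[1]-c['cy'])/c['fy'],1]);return -R.T@t,d
def atz(cam,px,z):
    o,d=ray(cam,px);return o+d*(z-o[2])/d[2]
def proj(cam,p):
    c=manip.get_calibration(cam);E=np.array(c['extrinsics']);q=E[:3,:3]@np.array(p)+E[:3,3]
    return np.array([c['fx']*q[0]/q[2]+c['cx'],c['fy']*q[1]/q[2]+c['cy']])
E
python3 - <<'E'
from h import *
np.set_printoptions(precision=4,suppress=True)
a=save('scene','s0.png');b=save('top','t0.png')
cv2.imwrite('pics/both.png',cv2.cvtColor(cv2.resize(np.hstack([a,b]),(800,300)),cv2.COLOR_RGB2BGR))
for n,z in [('reader',0),('cover_pad',.085),('yellow_vial',0),('white_vial',0),('red_vial',0),('beaker',0),('petri_dish',0)]:
  for cam in ('top','scene'):
    r=manip.mark_of(cam,n)
    print(n,cam,[(np.round(x['position'],1),round(x['p'],2),atz(cam,x['position'],z)) for x in r[:2]])
s=manip.observe();print(s['time'],s['tool_pos'],s['ee_rot'],s['ft_force'])
E
```

```text
pics
reader top [(array([286.2, 200.7]), 0.97, array([ 0.5305, -0.1184,  0.    ]))]
reader scene [(array([289.6, 197.8]), 0.8, array([ 0.5128, -0.109 ,  0.    ]))]
cover_pad top [(array([289.3, 178.6]), 0.9, array([ 0.5966, -0.1247,  0.085 ]))]
cover_pad scene [(array([281.9, 163.9]), 0.72, array([ 0.5874, -0.1303,  0.085 ])), (array([180.3, 229.7]), 0.35, array([0.3971, 0.3102, 0.085 ]))]
yellow_vial top [(array([180.5, 202.9]), 0.39, array([0.5317, 0.2667, 0.    ]))]
yellow_vial scene [(array([175.5, 228.8]), 0.69, array([0.5386, 0.2696, 0.    ])), (array([353.3, 189.9]), 0.27, array([ 0.4431, -0.3162,  0.    ]))]
white_vial top [(array([186.1, 230.8]), 0.44, array([0.4299, 0.246 , 0.    ]))]
white_vial scene [(array([202.8, 238.1]), 0.65, array([0.4538, 0.2265, 0.    ]))]
red_vial top [(array([158.4, 218.3]), 0.58, array([0.4773, 0.3469, 0.    ]))]
red_vial scene [(array([155.1, 250.5]), 0.74, array([0.4687, 0.3568, 0.    ]))]
beaker top [(array([350.7, 185.6]), 0.52, array([ 0.5802, -0.3551,  0.    ]))]
beaker scene [(array([336.1, 176.1]), 0.55, array([ 0.5543, -0.341 ,  0.    ]))]
petri_dish top [(array([338.2, 227.2]), 0.77, array([ 0.4303, -0.3016,  0.    ]))]
petri_dish scene [(array([351.5, 189.2]), 0.77, array([ 0.4501, -0.3149,  0.    ]))]
0.8 [ 0.221  -0.6113  0.2455] [[ 0.9405  0.3399  0.    ]
 [ 0.3399 -0.9405 -0.    ]
 [ 0.      0.     -1.    ]] [ 0.2368 -0.0453  0.8984]
```

View pics/t0.png

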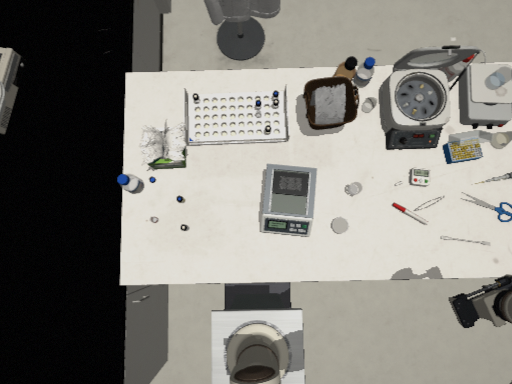

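View pics/s0.png

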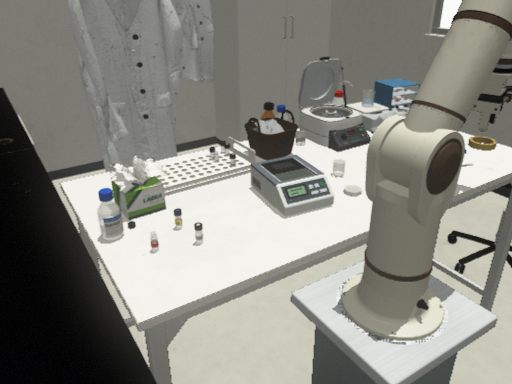

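The top view shows the reader over columns 261–316, rows 165–236, with its front towards the robot and a slight yaw. The yellow vial with the blue cap is at top (180,199) and scene (178,218). Next I'll refine these poses by fitting silhouettes.

```bash
cat > fit.py <<'E'
from h import *
from scipy.optimize import minimize
np.set_printoptions(precision=4,suppress=True)
def hullmask(cam,P,S=4):
    q=np.array([proj(cam,p) for p in P]);m=np.zeros((384*S,512*S),np.uint8)
    cv2.fillConvexPoly(m,cv2.convexHull(np.round((q+.5)*S).astype(np.int32)),1);return cv2.resize(m.astype(np.float32),(512,384),interpolation=cv2.INTER_AREA)
def fit(name,model,x0,step,cams=('top','scene')):
    M={c:manip.masks_of(c,name)[0]['mask'].astype(float) for c in cams}
    def cost(x):
        s=0
        for c in cams:
            h=hullmask(c,model(x));s+=np.abs(h-M[c]).sum()/M[c].sum()
        return s
    x0=np.array(x0,float);sim=np.vstack([x0]+[x0+np.eye(len(x0))[i]*step[i] for i in range(len(x0))])
    r=minimize(cost,x0,method='Nelder-Mead',options=dict(initial_simplex=sim,xatol=1e-4,fatol=1e-4,maxiter=150));return r.x,r.fun
def box(x):
    c,s=np.cos(x[2]),np.sin(x[2]);P=[]
    for a,b,z in [(-.117,.086,0),(-.117,-.086,0),(.117,.086,0),(.117,-.086,0),(.117,.086,.085),(.117,-.086,.085),(-.117,.086,x[3]),(-.117,-.086,x[3]),(-.117+x[4],.086,.085),(-.117+x[4],-.086,.085)]:
        P.append((x[0]+c*a-s*b,x[1]+s*a+c*b,z))
    return P
def cyl(x):
    t=np.linspace(0,6.283,16);return [(x[0]+.01*np.cos(a),x[1]+.01*np.sin(a),z) for a in t for z in (0,.058)]
E
python3 - <<'E'
from fit import *
manip.capture('top');im=manip.capture('scene')
for cams in (('top',),('scene',),('top','scene')):
    print('reader',cams,*fit('reader',box,[.525,-.115,-.08,.05,.04],[.01,.01,.1,.02,.02],cams))
    print('vial',cams,*fit('yellow_vial',cyl,[.535,.268],[.01,.01],cams))
t=cv2.imread('pics/t0.png')
a=cv2.resize(t[155:245,245:330],None,fx=6,fy=6,interpolation=cv2.INTER_CUBIC);cv2.imwrite('pics/c1.png',a)
E
```

```text
reader ('top',) [ 0.5271 -0.1189 -0.1195  0.0458  0.0611] 0.02444202695115104
vial ('top',) [0.5424 0.2603] 0.3530405405405405
reader ('scene',) [ 0.5338 -0.1265 -0.1131  0.0365  0.0677] 0.04262793624161074
vial ('scene',) [0.5366 0.2597] 0.24851190476190477
reader ('top', 'scene') [ 0.5274 -0.12   -0.1274  0.0395  0.0661] 0.08987562876284218Traceback (most recent call last):
  File "<stdin>", line 5, in <module>
  File "fit.py", line 15, in fit
    r=minimize(cost,x0,method='Nelder-Mead',options=dict(initial_simplex=sim,xatol=1e-4,fatol=1e-4,maxiter=150));return r.x,r.fun
    res = _minimize_neldermead(fun, x0, args, callback, bounds=bounds,
                               **options)
    fxr = func(xr)
    fx = function(np.copy(x), *(wrapper_args + args))
  File "fit.py", line 12, in cost
    h=hullmask(c,model(x));s+=np.abs(h-M[c]).sum()/M[c].sum()
  File "fit.py", line 5, in hullmask
    q=np.array([proj(cam,p) for p in P]);m=np.zeros((384*S,512*S),np.uint8)
                ~~~~^^^^^^^
  File "h.py", line 11, in proj
    c=manip.get_calibration(cam);E=np.array(c['extrinsics']);q=E[:3,:3]@np.array(p)+E[:3,3]
ValueError: time passes only in moves, steps and waits
```

```bash
sed -i 's/^def save/import functools\n@functools.lru_cache\ndef cal(n): return manip.get_calibration(n)\ndef save/; s/manip.get_calibration(cam)/cal(cam)/' h.py
cat >> h.py <<'E'
def to(x,y,z,yaw=None):
    s=manip.observe();R=np.array(s['ee_rot']);d=R.T@(np.array([x,y,z])-s['tool_pos'])*1000
    print('t',s['time'],'pos',np.round(s['tool_pos'],4),'shift mm',np.round(d,1),'ft',np.round(s['ft_force'],1),'q',np.round(s['joint_pos'],2),'w',round(s['gripper_width'],4))
    if yaw is not None:print('turn z',round(np.arctan2(R[1,0],R[0,0])-yaw,3))
E
python3 -m pendant '[0,0,0,25,-17,0,0, 0,0,0,48,-32,0,0, 0,0,0,50,-33,0,0, 0,0,0,50,-33,0,0, 0,0,0,50,-33,0,0]' 20
python3 - <<'E'
from h import *
to(.589,-.127,.16,-.12)
t=cv2.imread('pics/t0.png')
a=cv2.resize(t[155:245,245:330],None,fx=6,fy=6,interpolation=cv2.INTER_CUBIC);cv2.imwrite('pics/c1.png',a)
E
```

```text
time: 1.92
tool_pos: [0.3814, -0.3948, 0.2459]
ee_rot: [[0.941, 0.34, 0.001], [0.34, -0.941, -0.001], [0.0, 0.001, -1.0]]
ft_force: [0.5, -0.7, -0.3]
gripper_width: 0.0464
finger_force: 0.0
t 1.925 pos [ 0.3814 -0.3948  0.2459] shift mm [ 286.2 -181.4   85.8] ft [ 0.5 -0.7 -0.3] q [ 1.19  0.33 -0.54  1.8   0.19  1.06 -0.64] w 0.0464
turn z 0.467
```

View pics/c1.png

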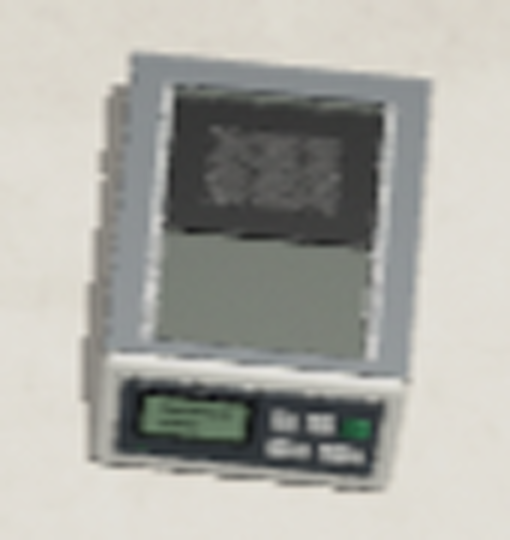

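The crop shows the black cover over the rear half, with its ribbed pad centred at crop (275,167), about pixel (290.5,182.5). The deck's back corners are at crop (132,52) and (432,80).

```bash
python3 - <<'E'
from h import *
for n,p in dict(pad=(275,167),bl=(132,52),br=(432,80),cbl=(172,88),cbr=(388,105),cfl=(165,232),cfr=(373,250)).items():
    q=(245+(p[0]+.5)/6-.5,155+(p[1]+.5)/6-.5);print(n,np.round(q,1),np.round(atz('top',q,.085),4))
E
python3 -m pendant '[0,0,0,55,-25,0,0, 0,0,0,55,-35,0,0, 0,0,0,55,-35,10,0, 0,0,0,50,-35,10,0, 0,0,0,50,-35,10,0]'
python3 -m pendant '[0,0,0.15,0,0,0,0, 0,0,0.15,0,0,0,0, 0,0,0.15,0,0,0,0, 0,0,0.017,0,0,0,0, 0,0,0,0,0,0,0]'
python3 - <<'E'
from h import *
to(.591,-.127,.115,-.12)
E
```

```text
pad [290.4 182.4] [ 0.5833 -0.128   0.085 ]
bl [266.6 163.2] [ 0.6522 -0.0485  0.085 ]
br [316.6 167.9] [ 0.6315 -0.2195  0.085 ]
cbl [273.2 169.2] [ 0.6306 -0.0708  0.085 ]
cbr [309.2 172.1] [ 0.6176 -0.1938  0.085 ]
cfl [272.1 193.2] [ 0.5475 -0.0644  0.085 ]
cfr [306.8 196.2] [ 0.5343 -0.1817  0.085 ]
time: 2.55
tool_pos: [0.5709, -0.1545, 0.2161]
ee_rot: [[0.941, 0.339, 0.001], [0.339, -0.941, -0.001], [0.0, 0.001, -1.0]]
ft_force: [0.4, -1.3, 0.3]
gripper_width: 0.0008
finger_force: 0.0
time: 3.18
tool_pos: [0.5698, -0.1558, 0.2161]
ee_rot: [[0.993, -0.117, 0.0], [-0.117, -0.993, -0.0], [0.0, 0.0, -1.0]]
ft_force: [-0.5, 0.3, 0.2]
gripper_width: 0.0002
finger_force: 0.0
t 3.175 pos [ 0.5698 -0.1558  0.2161] shift mm [ 17.6 -31.1 101.1] ft [-0.5  0.3  0.2] q [ 0.62  0.44 -0.52  1.73  0.25  1.03 -1.67] w 0.0002
turn z 0.002
```

```bash

python3 -m pendant '[0,0,0,6,-15,25,0, 0,0,0,6,-14,30,0, 0,0,0,0,0,30,0, 0,0,0,0,0,14,0, 0,0,0,0,0,4,0]'
python3 -m pendant '[0,0,0,0,0,2,0, 0,0,0,0,0,2,0, 0,0,0,0,0,1,0, 0,0,0,0,0,0,0]'
```

```text
time: 3.8
tool_pos: [0.5847, -0.1288, 0.1124]
ee_rot: [[0.993, -0.12, -0.001], [-0.12, -0.993, 0.0], [-0.001, -0.0, -1.0]]
ft_force: [-0.4, 0.1, -0.2]
gripper_width: 0.0007
finger_force: 0.0
time: 4.3
tool_pos: [0.5854, -0.1286, 0.1084]
ee_rot: [[0.993, -0.12, 0.001], [-0.12, -0.993, -0.0], [0.001, 0.0, -1.0]]
ft_force: [-0.1, 0.1, 0.5]
gripper_width: 0.0007
finger_force: 0.0
```

```bash

python3 -m pendant '[0,0,0,0,0,1,0, 0,0,0,0,0,1,0, 0,0,0,0,0,0.5,0, 0,0,0,0,0,0.5,0]'
python3 -m pendant '[0,0,0,0,0,0.5,0, 0,0,0,0,0,0.5,0, 0,0,0,0,0,0,0]'
```

```text
time: 4.8
tool_pos: [0.5852, -0.1285, 0.105]
ee_rot: [[0.993, -0.12, -0.0], [-0.12, -0.993, 0.0], [-0.0, -0.0, -1.0]]
ft_force: [-0.6, 1.4, -0.3]
gripper_width: 0.0002
finger_force: 0.0
time: 5.18
tool_pos: [0.5852, -0.1285, 0.1042]
ee_rot: [[0.993, -0.12, 0.0], [-0.12, -0.993, -0.0], [0.0, 0.0, -1.0]]
ft_force: [-0.9, 0.4, 1.5]
gripper_width: 0.0006
finger_force: 0.8
```

```bash

python3 -m pendant '[0,0,0,0,0,0.4,0, 0,0,0,0,0,0.4,0, 0,0,0,0,0,0,0]'
python3 -m pendant '[0,0,0,0,0,0.4,0, 0,0,0,0,0,0,0]'
```

```text
time: 5.55
tool_pos: [0.5852, -0.1285, 0.1041]
ee_rot: [[0.993, -0.12, 0.0], [-0.12, -0.993, -0.0], [0.0, 0.0, -1.0]]
ft_force: [-3.1, 0.4, 7.9]
gripper_width: 0.0005
finger_force: 3.8
time: 5.8
tool_pos: [0.5852, -0.1285, 0.1041]
ee_rot: [[0.993, -0.12, 0.0], [-0.12, -0.993, -0.001], [0.0, 0.001, -1.0]]
ft_force: [-3.8, 0.1, 11.6]
gripper_width: 0.0003
finger_force: 5.2
```

```bash

python3 -m pendant '[0,0,0,0,0,0.4,0, 0,0,0,-2,0,0,0, 0,0,0,-3,0,0,0, 0,0,0,-3,0,0,0]'
```

```text
time: 6.3
tool_pos: [0.5802, -0.1278, 0.1041]
ee_rot: [[0.993, -0.12, 0.006], [-0.12, -0.993, -0.001], [0.006, -0.0, -1.0]]
ft_force: [4.9, -1.0, 5.8]
gripper_width: -0.0001
finger_force: 2.8
```

```bash

python3 -m pendant '[0,0,0,0,0,0.5,0, 0,0,0,0,0,0.5,0, 0,0,0,-3,0,0,0, 0,0,0,-3,0,0,0]'
```

```text
time: 6.8
tool_pos: [0.5755, -0.1272, 0.1041]
ee_rot: [[0.993, -0.12, 0.009], [-0.12, -0.993, -0.001], [0.009, 0.0, -1.0]]
ft_force: [4.5, -0.6, 10.6]
gripper_width: 0.0004
finger_force: 4.5
```

```bash

python3 -m pendant '[0,0,0,0,0,0.5,0, 0,0,0,-4,0,0,0, 0,0,0,-5,0,0,0, 0,0,0,-5,0,0,0]'
```

```text
time: 7.3
tool_pos: [0.5622, -0.1256, 0.104]
ee_rot: [[0.993, -0.12, 0.01], [-0.12, -0.993, -0.001], [0.01, 0.0, -1.0]]
ft_force: [5.4, -0.1, 10.9]
gripper_width: 0.0003
finger_force: 5.7
```

```bash

python3 -m pendant '[0,0,0,-2,0,0.5,0, 0,0,0,-5,0,0.1,0, 0,0,0,-6,0,0.1,0, 0,0,0,-6,0,0.1,0]'
```

```text
time: 7.8
tool_pos: [0.5442, -0.1234, 0.1039]
ee_rot: [[0.993, -0.12, 0.012], [-0.12, -0.993, -0.002], [0.012, 0.0, -1.0]]
ft_force: [4.8, -0.6, 16.7]
gripper_width: 0.0006
finger_force: 8.1
```

```bash
python3 - <<'E'
from h import *
a=save('top','t1.png');r=manip.mark_of('top','cover_pad');print([(x['p'],atz('top',x['position'],.085)) for x in r])
E
```

```text
[(0.4, array([ 0.54897236, -0.12231493,  0.085     ]))]
```

```bash

python3 -m pendant '[0,0,0,-4,0,0,0, 0,0,0,-5,0,0,0, 0,0,0,-4,0,0,0, 0,0,0,-2,0,0,0]'
python3 -m pendant '[0,0,0,-2,0,0.1,0, 0,0,0,-2,0,0.1,0, 0,0,0,-1,0,0,0]'
```

```text
time: 8.4
tool_pos: [0.5294, -0.1217, 0.1039]
ee_rot: [[0.993, -0.12, 0.012], [-0.12, -0.993, -0.002], [0.012, 0.001, -1.0]]
ft_force: [4.3, -1.5, 15.6]
gripper_width: 0.0002
finger_force: 8.1
time: 8.78
tool_pos: [0.5249, -0.1211, 0.1039]
ee_rot: [[0.993, -0.12, 0.013], [-0.12, -0.993, -0.002], [0.013, 0.001, -1.0]]
ft_force: [4.7, -0.4, 17.1]
gripper_width: 0.0005
finger_force: 8.7
```

```bash

python3 -m pendant '[0,0,0,-2,0,0,0, 0,0,0,-1,0,0,0, 0,0,0,-1,0,0,0]'
python3 -m pendant '[0,0,0,-1,0,0,0, 0,0,0,-1,0,0,0]'
```

```text
time: 9.15
tool_pos: [0.521, -0.1206, 0.1039]
ee_rot: [[0.993, -0.12, 0.013], [-0.12, -0.993, -0.002], [0.013, 0.001, -1.0]]
ft_force: [5.0, 0.6, 18.2]
gripper_width: 0.0003
finger_force: 8.8
time: 9.4
tool_pos: [0.519, -0.1204, 0.1039]
ee_rot: [[0.993, -0.12, 0.013], [-0.12, -0.993, -0.002], [0.013, 0.001, -1.0]]
ft_force: [5.3, -0.2, 17.6]
gripper_width: 0.0004
finger_force: 8.9
```

```bash

python3 -m pendant '[0,0,0,-1,0,0,0, 0,0,0,-1,0,0,0]'
python3 -m pendant '[0,0,0,-1,0,0,0, 0,0,0,-0.5,0,0,0]'
```

```text
time: 9.65
tool_pos: [0.5185, -0.1203, 0.104]
ee_rot: [[0.993, -0.119, 0.016], [-0.119, -0.993, -0.002], [0.016, 0.0, -1.0]]
ft_force: [9.7, -0.5, 12.0]
gripper_width: 0.0005
finger_force: 6.0
time: 9.9
tool_pos: [0.5173, -0.1201, 0.104]
ee_rot: [[0.993, -0.119, 0.016], [-0.119, -0.993, -0.002], [0.016, 0.0, -1.0]]
ft_force: [10.7, -1.1, 11.9]
gripper_width: 0.0008
finger_force: 6.1
```

Fx jumped to about 10 N at x≈0.5185, so the cover has reached the front stop. I'll lift off and look.

```bash

python3 -m pendant '[0,0,0,1,0,-2,0, 0,0,0,0,0,-20,0, 0,0,0,0,-40,-40,50, 0,0,0,0,-50,-30,50, 0,0,0,0,-55,-20,50]'
python3 -m pendant '[0,0,0,0,-55,0,50, 0,0,0,0,-55,0,50, 0,0,0,0,-40,0,50, 0,0,0,0,-20,0,50, 0,0,0,0,0,0,50]'
python3 - <<'E'
from fit import *
t=save('top','t2.png');s=save('scene','s2.png')
for n,z in (('vial_seat',.018),('cover_pad',.085)):
  for c in('top','scene'):
    print(n,c,[(round(x['p'],2),np.round(x['position'],1),atz(c,x['position'],z)) for x in manip.mark_of(c,n)[:2]])
a=cv2.resize(t[155:245,245:330],(510,540),interpolation=cv2.INTER_CUBIC);b=cv2.resize(s[150:215,240:335],(760,520),interpolation=cv2.INTER_CUBIC)
cv2.imwrite('pics/c2.png',a[:,:,::-1]);cv2.imwrite('pics/c3.png',b[:,:,::-1])
to(.537,.26,.15,-.12)
E
```

```text
time: 10.52
tool_pos: [0.5277, 0.0251, 0.2132]
ee_rot: [[0.993, -0.122, 0.001], [-0.122, -0.993, -0.001], [0.001, 0.001, -1.0]]
ft_force: [0.9, -0.3, 0.5]
gripper_width: 0.0261
finger_force: 0.0
time: 11.15
tool_pos: [0.5474, 0.194, 0.2115]
ee_rot: [[0.993, -0.118, -0.001], [-0.118, -0.993, -0.0], [-0.001, 0.0, -1.0]]
ft_force: [0.4, -0.7, -0.9]
gripper_width: 0.0501
finger_force: 0.0
vial_seat top [(0.57, array([291.9, 182.9]), array([ 0.5925, -0.1397,  0.018 ]))]
vial_seat scene [(0.62, array([279.7, 183.9]), array([ 0.5821, -0.1192,  0.018 ]))]
cover_pad top [(0.97, array([287.7, 198.9]), array([ 0.5268, -0.1168,  0.085 ]))]
cover_pad scene [(0.98, array([288. , 174.8]), array([ 0.509 , -0.0972,  0.085 ]))]
t 11.45 pos [0.5483 0.1912 0.2119] shift mm [-19.6 -67.   61.8] ft [-0.3  0.2  1. ] q [ 0.1   0.45 -0.62  1.76  0.3   1.03 -2.33] w 0.0504
turn z -0.003
```

View pics/c2.png

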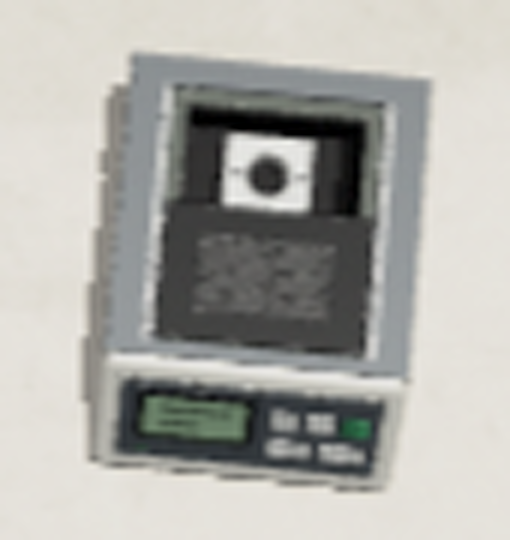

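View pics/c3.png

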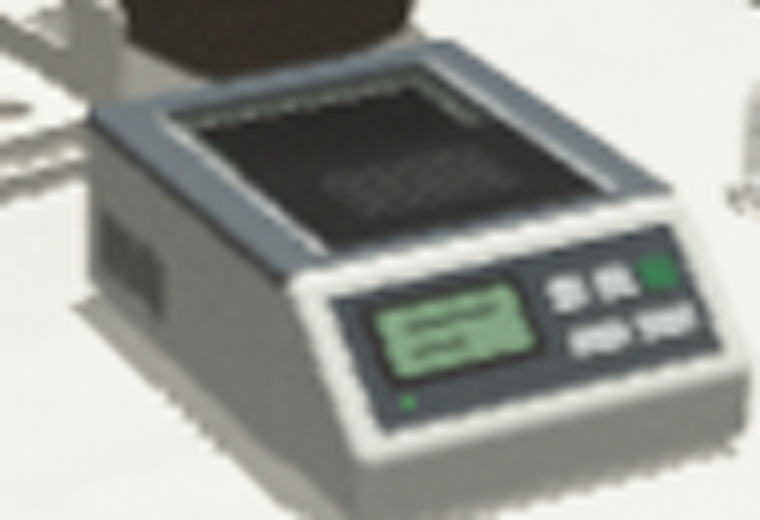

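The top crop shows the cover fully forward, with the white holder block exposed and its bore at crop (269,175), about pixel (289.4,183.8). The scene view can't see into the compartment. Next, subpixel centroids.

```bash
python3 - <<'E'
from h import *
np.set_printoptions(precision=4,suppress=True,linewidth=150)
t=cv2.imread('pics/t2.png').astype(float);g=t.mean(2)
print(g[174:193,280:300].astype(int))
# bore: darkness within block
w=g[179:189,285:294];d=np.clip(200-w,0,None)
ys,xs=np.mgrid[179:189,285:294]
for r in (2.5,3.2):
    c=np.array([289.4,183.8])
    for _ in range(20):
        m=np.clip(r+.5-np.hypot(xs-c[0],ys-c[1]),0,1)*d;c=np.array([(m*xs).sum(),(m*ys).sum()])/m.sum()
    print('bore',r,c,atz('top',c,.043))
v=cv2.imread('pics/t0.png').astype(float)
print('B-R\n',(v[192:208,172:188,0]-v[192:208,172:188,2]).astype(int));print(v[192:208,172:188].mean(2).astype(int))
print('cam',ray('top',(256,192))[0], proj('top',(.54,.26,.058)),proj('top',(.54,.26,0)))
E
```

```text
[[  3   2   4   1   2   5  14  17  15  20  21  29  39  40  41  49  52  59  65  61]
 [  0   4   2   3   1   0   1   3   2   5   2   0   2   2   2   4   8  12  17  10]
 [ 39  33  33  24  14   3   8   4   7   4   2   3   1   4   3   5   1   3   6   3]
 [ 47  47  76 140 172 171 151 129 111  87  87  67  26  16  13   9   5   6   5   4]
 [ 48  48 107 188 222 221 221 219 217 217 216 214 214 213 193 170 152  98  45  45]
 [ 48  39 111 197 227 226 227 227 226 225 225 225 225 225 223 221 203 135  51  50]
 [ 49  37 136 210 226 226 226 217 191 181 201 221 225 226 226 225 194 114  51  51]
 [ 51  39 141 213 226 226 217 173 118  98 111 140 196 225 225 225 191 107  51  52]
 [ 50  42 142 213 226 223 177  96  64  49  55  86 145 206 225 224 180  82  52  51]
 [ 50  43 165 183 168 183 126  55  52  50  39  44 105 191 225 224 178  77  51  50]
 [ 40  30 171 209 206 193 116  50  51  51  49  48  97 185 185 168 158  77  52  52]
 [ 40  60 179 225 225 214 144  51  52  52  53  44  94 187 207 204 175  77  51  51]
 [ 38  63 177 225 225 223 188 107  52  52  41  59 154 215 223 224 174  57  52  51]
 [ 38  70 179 225 225
[... 2108 characters left out ...]
3  65 129 183 210 214 214]
 [218 217 215 215 158  33  77  97  71  21  43  98 134 184 213 215]
 [216 214 215 215 173  81  36  44  34  13  89 109 115 179 214 215]
 [212 211 213 214 210 160  73  30  14  61 112 108 127 190 215 215]
 [213 211 214 215 215 210 169 115  97 113 127 132 173 207 216 215]
 [213 212 215 214 214 214 209 203 199 201 196 198 209 213 215 214]
 [215 214 215 215 215 215 215 214 213 213 213 212 214 214 213 214]
 [215 216 215 215 215 215 216 215 215 214 213 211 211 214 214 213]
 [214 215 215 215 215 215 215 214 213 214 213 212 212 213 212 213]
 [214 214 215 215 214 213 213 213 214 214 213 213 213 213 213 212]]
cam [ 0.3836 -0.0132  1.2861] [178.8347 198.6588] [182.349  200.5828]
```

```bash

python3 -m pendant '[0,0,-0.15,0,0,0,50, 0,0,-0.15,0,0,0,50, 0,0,0,0,0,0,50]'
python3 - <<'E'
from h import *
to(.541,.2595,.047,-.12)
E
```

```text
time: 11.82
tool_pos: [0.5481, 0.1922, 0.2119]
ee_rot: [[0.984, 0.176, -0.0], [0.176, -0.984, -0.0], [-0.0, 0.0, -1.0]]
ft_force: [0.3, 0.3, 0.3]
gripper_width: 0.0501
finger_force: 0.0
t 11.825 pos [0.5481 0.1922 0.2119] shift mm [  4.8 -67.6 164.9] ft [0.3 0.3 0.3] q [ 0.14  0.47 -0.69  1.76  0.34  1.04 -2.06] w 0.0501
turn z 0.297
```

```bash

python3 -m pendant '[0,0,0,2,-34,20,50, 0,0,0,2.8,-33.6,40,50, 0,0,0,0,0,30,50, 0,0,0,0,0,15,50, 0,0,0,0,0,0,50]'
python3 - <<'E'
from h import *
to(.541,.2595,.047,-.12)
E
```

```text
time: 12.45
tool_pos: [0.5404, 0.2594, 0.1061]
ee_rot: [[0.984, 0.176, -0.002], [0.176, -0.984, -0.001], [-0.002, 0.001, -1.0]]
ft_force: [0.6, 0.3, -0.3]
gripper_width: 0.0498
finger_force: 0.0
t 12.45 pos [0.5404 0.2594 0.1061] shift mm [ 0.7 -0.1 59.1] ft [ 0.6  0.3 -0.3] q [-0.03  0.63 -0.62  1.78  0.46  0.88 -2.25] w 0.0498
turn z 0.297
```

```bash

python3 -m pendant '[0,0,0,0.5,0,30,50, 0,0,0,0,0,20,50, 0,0,0,0,0,9,50, 0,0,0,0,0,0,35, 0,0,0,0,0,0,28]' 8
python3 -m pendant '[0,0,0,0,0,0,24, 0,0,0,0,0,0,20, 0,0,0,0,0,0,15, 0,0,0,0,0,0,15]' 8
```

```text
time: 13.08
tool_pos: [0.5417, 0.2611, 0.0488]
ee_rot: [[0.984, 0.179, 0.001], [0.179, -0.984, 0.001], [0.001, -0.0, -1.0]]
ft_force: [1.6, 0.3, -0.2]
gripper_width: 0.0343
finger_force: 0.0
time: 13.58
tool_pos: [0.5414, 0.2608, 0.0484]
ee_rot: [[0.984, 0.179, 0.001], [0.179, -0.984, 0.0], [0.001, 0.0, -1.0]]
ft_force: [-0.2, -1.1, 2.9]
gripper_width: 0.0193
finger_force: 8.0
```

```bash

python3 -m pendant '[0,0,0,0,0,-10,15, 0,0,0,0,0,-40,15, 0,0,0,0,0,-50,15, 0,0,0,0,20,-40,15, 0,0,0,0,40,-10,15]' 14
python3 -m pendant '[0,0,0.15,0,50,0,15, 0,0,0.15,0,50,0,15, 0,0,0,0,50,0,15, 0,0,0,0,50,0,15, 0,0,0,0,45,0,15]'
python3 - <<'E'
from h import *
to(.586,-.1273,.125,-.12)
E
```

```text
time: 14.2
tool_pos: [0.5528, 0.2045, 0.202]
ee_rot: [[0.983, 0.183, 0.006], [0.183, -0.983, 0.003], [0.006, -0.002, -1.0]]
ft_force: [0.3, -0.6, -1.0]
gripper_width: 0.019
finger_force: 14.0
time: 14.82
tool_pos: [0.5444, -0.0433, 0.1985]
ee_rot: [[0.993, -0.12, 0.0], [-0.12, -0.993, -0.0], [0.0, 0.0, -1.0]]
ft_force: [0.4, 0.1, -0.6]
gripper_width: 0.0191
finger_force: 14.0
t 14.825 pos [ 0.5444 -0.0433  0.1985] shift mm [51.3 78.4 73.5] ft [ 0.4  0.1 -0.6] q [ 0.5   0.4  -0.58  1.86  0.26  0.97 -1.89] w 0.0191
turn z -0.001
```

```bash

python3 -m pendant '[0,0,0,20,25,0,15, 0,0,0,18,30,0,15, 0,0,0,13,23,20,15, 0,0,0,0,0,15,15, 0,0,0,0,0,0,15]'
python3 - <<'E'
from h import *
to(.586,-.1273,.1,-.12)
a=save('top','t3.png');s=save('scene','s3.png')
b=np.hstack([cv2.resize(a[165:205,265:315],(400,320),interpolation=cv2.INTER_CUBIC),cv2.resize(s[130:180,250:300],(320,320),interpolation=cv2.INTER_CUBIC)])
cv2.imwrite('pics/c4.png',b[:,:,::-1])
E
```

```text
time: 15.45
tool_pos: [0.5846, -0.1235, 0.1616]
ee_rot: [[0.993, -0.119, -0.003], [-0.119, -0.993, 0.002], [-0.003, -0.001, -1.0]]
ft_force: [-0.2, 0.6, -0.5]
gripper_width: 0.0194
finger_force: 14.0
t 15.45 pos [ 0.5846 -0.1235  0.1616] shift mm [ 2.   3.6 61.6] ft [-0.2  0.6 -0.5] q [ 0.56  0.52 -0.53  1.75  0.31  0.95 -1.78] w 0.0194
turn z 0.001
```

View pics/c4.png

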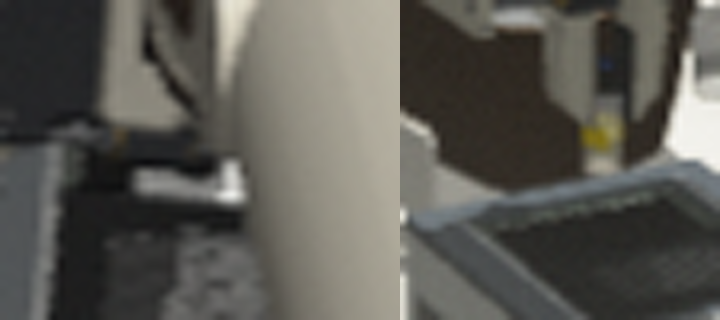

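The top view is blocked by the arm. The scene crop shows the vial held upright between the fingers over the reader (yellow band at crop (600,130)). I'll lower it by feel.

```bash

python3 -m pendant '[0,0,0,2,3.6,10,15, 0,0,0,0,0,20,15, 0,0,0,0,0,20,15, 0,0,0,0,0,10,15, 0,0,0,0,0,0,15]'
python3 - <<'E'
from h import *
to(.586,-.1273,.09,-.12)
E
```

```text
time: 16.18
tool_pos: [0.5868, -0.1284, 0.1015]
ee_rot: [[0.993, -0.12, -0.002], [-0.12, -0.993, 0.001], [-0.003, -0.001, -1.0]]
ft_force: [0.2, -0.1, -0.1]
gripper_width: 0.0195
finger_force: 14.0
t 16.175 pos [ 0.5868 -0.1284  0.1015] shift mm [-0.9 -1.  11.5] ft [ 0.2 -0.1 -0.1] q [ 0.54  0.61 -0.49  1.78  0.36  0.85 -1.81] w 0.0195
turn z 0.0
```

```bash

python3 -m pendant '[0,0,0,-0.9,-1,2,15, 0,0,0,0,0,3,15, 0,0,0,0,0,2,15, 0,0,0,0,0,0,15]'
python3 -m pendant '[0,0,0,0,0,1.5,15, 0,0,0,0,0,1.5,15, 0,0,0,0,0,1,15, 0,0,0,0,0,0,15]'
```

```text
time: 16.68
tool_pos: [0.5869, -0.1278, 0.096]
ee_rot: [[0.993, -0.12, 0.0], [-0.12, -0.993, -0.0], [0.0, 0.0, -1.0]]
ft_force: [1.1, 0.9, 0.3]
gripper_width: 0.0191
finger_force: 14.0
time: 17.18
tool_pos: [0.5869, -0.1277, 0.0918]
ee_rot: [[0.993, -0.12, -0.0], [-0.12, -0.993, 0.0], [-0.0, -0.0, -1.0]]
ft_force: [-0.8, -0.4, 0.1]
gripper_width: 0.0192
finger_force: 14.0
```

```bash

python3 -m pendant '[0,0,0,-0.8,-0.3,0,15, 0,0,0,0,0,1,15, 0,0,0,0,0,0.5,15, 0,0,0,0,0,0,15]'
python3 -m pendant '[0,0,0,0,0,0.7,15, 0,0,0,0,0,0.7,15, 0,0,0,0,0,0,15]'
```

```text
time: 17.68
tool_pos: [0.5862, -0.1273, 0.0904]
ee_rot: [[0.993, -0.12, -0.0], [-0.12, -0.993, 0.0], [-0.0, -0.0, -1.0]]
ft_force: [0.2, -1.0, 0.1]
gripper_width: 0.0193
finger_force: 14.0
time: 18.05
tool_pos: [0.5862, -0.1273, 0.089]
ee_rot: [[0.993, -0.12, -0.0], [-0.12, -0.993, 0.0], [-0.0, -0.0, -1.0]]
ft_force: [-0.2, -0.5, 0.4]
gripper_width: 0.0194
finger_force: 14.0
```

Below mouth level with no contact. Continuing down.

```bash

python3 -m pendant '[0,0,0,0,0,1,15, 0,0,0,0,0,1,15, 0,0,0,0,0,1,15, 0,0,0,0,0,1,15]'
python3 -m pendant '[0,0,0,0,0,1,15, 0,0,0,0,0,1.5,15, 0,0,0,0,0,1.5,15, 0,0,0,0,0,0,15]'
```

```text
time: 18.55
tool_pos: [0.5862, -0.1273, 0.085]
ee_rot: [[0.993, -0.12, -0.0], [-0.12, -0.993, 0.0], [-0.0, -0.0, -1.0]]
ft_force: [-0.6, -0.0, -0.3]
gripper_width: 0.0192
finger_force: 14.0
time: 19.05
tool_pos: [0.5861, -0.1273, 0.0809]
ee_rot: [[0.993, -0.12, -0.0], [-0.12, -0.993, 0.0], [-0.0, -0.0, -1.0]]
ft_force: [0.1, -0.1, 0.3]
gripper_width: 0.0192
finger_force: 14.0
```

```bash

python3 -m pendant '[0,0,0,0,0,3,15, 0,0,0,0,0,3,15, 0,0,0,0,0,3,15, 0,0,0,0,0,2,15, 0,0,0,0,0,1,15]'
python3 -m pendant '[0,0,0,0,0,0.5,15, 0,0,0,0,0,0.5,15, 0,0,0,0,0,0.5,15, 0,0,0,0,0,0,15]'
```

```text
time: 19.68
tool_pos: [0.5861, -0.1273, 0.0688]
ee_rot: [[0.993, -0.12, -0.0], [-0.12, -0.993, 0.0], [-0.0, -0.0, -1.0]]
ft_force: [0.4, -0.1, -0.0]
gripper_width: 0.0194
finger_force: 14.0
time: 20.18
tool_pos: [0.5862, -0.1273, 0.0676]
ee_rot: [[0.993, -0.12, 0.0], [-0.12, -0.993, -0.0], [0.0, 0.0, -1.0]]
ft_force: [-0.0, 0.3, 0.1]
gripper_width: 0.0192
finger_force: 14.0
```

```bash

python3 -m pendant '[0,0,0,0,0,0.5,15, 0,0,0,0,0,0.5,15, 0,0,0,0,0,0,15]'
python3 -m pendant '[0,0,0,0,0,0.4,15, 0,0,0,0,0,0,15]'
```

```text
time: 20.55
tool_pos: [0.5861, -0.1273, 0.0665]
ee_rot: [[0.993, -0.12, -0.0], [-0.12, -0.993, 0.0], [-0.0, -0.0, -1.0]]
ft_force: [0.6, -0.3, 0.0]
gripper_width: 0.0186
finger_force: 14.0
time: 20.8
tool_pos: [0.5863, -0.1273, 0.0664]
ee_rot: [[0.993, -0.12, 0.0], [-0.12, -0.993, -0.0], [0.0, 0.0, -1.0]]
ft_force: [-0.8, -0.2, 2.2]
gripper_width: 0.0188
finger_force: 14.0
```

Bottom contact came at exactly the predicted height. Releasing.

```bash

python3 -m pendant '[0,0,0,0,0,0,22, 0,0,0,0,0,0,26, 0,0,0,0,0,0,31, 0,0,0,0,0,0,31]' 8
python3 -m pendant '[0,0,0,0,0,-3,31, 0,0,0,0,0,-10,31, 0,0,0,0,0,-20,31, 0,0,0,0,0,-25,31, 0,0,0,0,0,-20,31]'
python3 -m pendant '[0,0,0,0,-20,-10,0, 0,0,0,-20,-50,0,0, 0,0,0,-10,-55,0,0, 0,0,0,0,-40,0,0, 0,0,0,0,0,0,0]' 20
python3 - <<'E'
from h import *
t=save('top','t4.png')
a=cv2.resize(t[155:245,245:330],(510,540),interpolation=cv2.INTER_CUBIC);cv2.imwrite('pics/c5.png',a[:,:,::-1])
to(.5185,-.1203,.125,-.12)
E
```

```text
time: 21.3
tool_pos: [0.5862, -0.1273, 0.0661]
ee_rot: [[0.993, -0.12, -0.0], [-0.12, -0.993, 0.0], [-0.0, -0.0, -1.0]]
ft_force: [-0.3, -0.3, -0.6]
gripper_width: 0.0307
finger_force: 0.0
time: 21.92
tool_pos: [0.587, -0.1274, 0.1467]
ee_rot: [[0.993, -0.12, 0.002], [-0.12, -0.993, -0.001], [0.002, 0.0, -1.0]]
ft_force: [0.6, 1.5, -0.4]
gripper_width: 0.0311
finger_force: 0.0
time: 22.55
tool_pos: [0.5756, 0.0471, 0.1548]
ee_rot: [[0.994, -0.111, 0.001], [-0.111, -0.994, 0.003], [0.0, -0.003, -1.0]]
ft_force: [0.8, -0.5, 0.3]
gripper_width: 0.0004
finger_force: 0.0
t 22.6 pos [0.5757 0.0438 0.1544] shift mm [-38.  169.6  29.2] ft [-0.  -1.1 -0.4] q [ 0.31  0.51 -0.56  1.81  0.33  0.92 -2.08] w 0.0007
turn z 0.005
```

View pics/c5.png

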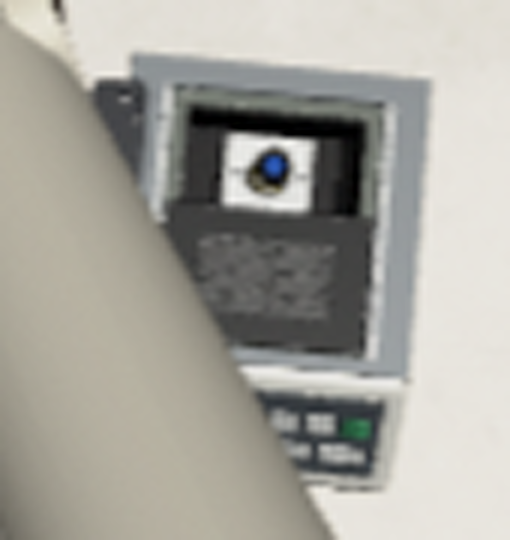

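The vial is seated in the bore (blue cap at crop (272,168)) and the cover is still fully open. Now to close it.

```bash

python3 -m pendant '[0,0,0,-8,30,0,0, 0,0,0,-10,45,0,0, 0,0,0,-10,45,0,0, 0,0,0,-10,35,10,0, 0,0,0,0,14.6,10,0]'
python3 -m pendant '[0,0,0,0,0,5,0, 0,0,0,0,0,0,0]'
python3 - <<'E'
from h import *
to(.5185,-.1195,.107,-.12)
E
```

```text
time: 23.22
tool_pos: [0.5165, -0.1274, 0.1336]
ee_rot: [[0.992, -0.125, -0.001], [-0.125, -0.992, -0.002], [-0.001, 0.002, -1.0]]
ft_force: [0.7, 0.2, 0.2]
gripper_width: 0.0002
finger_force: 0.0
time: 23.48
tool_pos: [0.5185, -0.1219, 0.1288]
ee_rot: [[0.993, -0.118, -0.0], [-0.118, -0.993, 0.001], [-0.0, -0.001, -1.0]]
ft_force: [-0.2, 0.3, -0.9]
gripper_width: 0.0005
finger_force: 0.0
t 23.475 pos [ 0.5185 -0.1219  0.1288] shift mm [-0.3 -2.3 21.8] ft [-0.2  0.3 -0.9] q [ 0.61  0.47 -0.53  1.94  0.31  0.82 -1.78] w 0.0005
turn z 0.002
```

```bash

python3 -m pendant '[0,0,0,0,-2,10,0, 0,0,0,0,0,8,0, 0,0,0,0,0,4,0, 0,0,0,0,0,1,0, 0,0,0,0,0,0,0]'
python3 -m pendant '[0,0,0,0,0,0.5,0, 0,0,0,0,0,0.5,0, 0,0,0,0,0,0.5,0, 0,0,0,0,0,0,0]'
```

```text
time: 24.1
tool_pos: [0.5184, -0.1218, 0.1062]
ee_rot: [[0.993, -0.12, 0.0], [-0.12, -0.993, -0.0], [0.0, 0.0, -1.0]]
ft_force: [1.1, -0.3, -0.2]
gripper_width: 0.0
finger_force: 0.0
time: 24.6
tool_pos: [0.5183, -0.1218, 0.1047]
ee_rot: [[0.993, -0.12, 0.0], [-0.12, -0.993, -0.0], [0.0, 0.0, -1.0]]
ft_force: [0.6, -0.5, -0.1]
gripper_width: 0.0004
finger_force: 0.0
```

```bash

python3 -m pendant '[0,0,0,0,0,0.5,0, 0,0,0,0,0,0.5,0, 0,0,0,0,0,0.4,0, 0,0,0,0,0,0,0]'
python3 -m pendant '[0,0,0,0,0,0.4,0, 0,0,0,0,0,0,0]'
```

```text
time: 25.1
tool_pos: [0.5185, -0.1217, 0.104]
ee_rot: [[0.993, -0.12, 0.0], [-0.12, -0.993, -0.001], [0.0, 0.001, -1.0]]
ft_force: [-3.5, 0.3, 7.4]
gripper_width: 0.0006
finger_force: 4.1
time: 25.35
tool_pos: [0.5185, -0.1218, 0.104]
ee_rot: [[0.993, -0.12, 0.0], [-0.12, -0.993, -0.001], [0.0, 0.001, -1.0]]
ft_force: [-3.0, 0.4, 11.6]
gripper_width: 0.0008
finger_force: 5.8
```

```bash

python3 -m pendant '[0,0,0,0,0,0.2,0, 0,0,0,1,0,0,0, 0,0,0,2,0,0,0, 0,0,0,2,0,0,0]'
```

```text
time: 25.85
tool_pos: [0.5233, -0.1224, 0.104]
ee_rot: [[0.993, -0.12, -0.0], [-0.12, -0.993, -0.001], [-0.0, 0.001, -1.0]]
ft_force: [-4.8, 1.0, 13.1]
gripper_width: 0.0006
finger_force: 6.8
```

```bash

python3 -m pendant '[0,0,0,3,0,0.2,0, 0,0,0,4,0,0,0, 0,0,0,4,0,0,0, 0,0,0,4,0,0,0]'
```

```text
time: 26.35
tool_pos: [0.5384, -0.1242, 0.104]
ee_rot: [[0.993, -0.12, 0.0], [-0.12, -0.993, -0.001], [0.0, 0.001, -1.0]]
ft_force: [-5.1, 0.5, 14.6]
gripper_width: 0.0002
finger_force: 7.1
```

```bash

python3 -m pendant '[0,0,0,5,0,0,0, 0,0,0,5,0,0,0, 0,0,0,5,0,0,0, 0,0,0,3,0,0,0]'
```

```text
time: 26.85
tool_pos: [0.5564, -0.1263, 0.104]
ee_rot: [[0.993, -0.12, 0.0], [-0.12, -0.993, -0.001], [0.0, 0.001, -1.0]]
ft_force: [-5.2, 0.1, 13.7]
gripper_width: 0.0008
finger_force: 6.9
```

```bash

python3 -m pendant '[0,0,0,5,0,0,0, 0,0,0,5,0,0.1,0, 0,0,0,5,0,0,0, 0,0,0,4,0,0,0, 0,0,0,2,0,0,0]'
```

```text
time: 27.48
tool_pos: [0.5773, -0.1289, 0.104]
ee_rot: [[0.993, -0.12, 0.0], [-0.12, -0.993, -0.001], [0.0, 0.001, -1.0]]
ft_force: [-5.4, 0.5, 13.9]
gripper_width: 0.0006
finger_force: 6.9
```

```bash

python3 -m pendant '[0,0,0,2,0,0,0, 0,0,0,1,0,0,0, 0,0,0,1,0,0,0]'
python3 -m pendant '[0,0,0,1,0,0,0, 0,0,0,1,0,0,0]'
```

```text
time: 27.85
tool_pos: [0.5811, -0.1293, 0.104]
ee_rot: [[0.993, -0.12, 0.0], [-0.12, -0.993, -0.001], [0.0, 0.001, -1.0]]
ft_force: [-5.0, -0.1, 13.3]
gripper_width: 0.0006
finger_force: 6.7
time: 28.1
tool_pos: [0.583, -0.1295, 0.104]
ee_rot: [[0.993, -0.12, 0.0], [-0.12, -0.993, -0.001], [0.0, 0.001, -1.0]]
ft_force: [-5.7, 0.0, 12.8]
gripper_width: 0.0001
finger_force: 6.7
```

```bash

python3 -m pendant '[0,0,0,1,0,0.1,0, 0,0,0,0.5,0,0,0]'
python3 -m pendant '[0,0,0,1,0,0,0, 0,0,0,0.5,0,0,0]'
```

```text
time: 28.35
tool_pos: [0.5841, -0.1297, 0.104]
ee_rot: [[0.993, -0.12, -0.001], [-0.12, -0.993, -0.001], [-0.001, 0.001, -1.0]]
ft_force: [-7.4, 1.1, 16.1]
gripper_width: 0.0003
finger_force: 8.1
time: 28.6
tool_pos: [0.5842, -0.1297, 0.1039]
ee_rot: [[0.993, -0.12, -0.004], [-0.12, -0.993, -0.001], [-0.004, 0.001, -1.0]]
ft_force: [-10.9, 2.3, 20.4]
gripper_width: 0.0002
finger_force: 10.0
```

The back stop is reached: Fx rose and motion halted after the full ~66 mm. Backing off upward.

```bash

python3 -m pendant '[0,0,0,0,0,-1.5,0, 0,0,0,0,0,-3,0, 0,0,0,0,0,-25,0, 0,0,0,0,-30,-40,0, 0,0,0,0,-50,-30,0]'
python3 -m pendant '[0,0,0,0,-55,0,0, 0,0,0,0,-55,0,0, 0,0,0,0,-40,0,0, 0,0,0,0,-15,0,0, 0,0,0,0,0,0,0]'
python3 - <<'E'
from h import *
t=save('top','t5.png')
a=cv2.resize(t[155:245,245:330],(510,540),interpolation=cv2.INTER_CUBIC);cv2.imwrite('pics/c6.png',a[:,:,::-1])
g=t.mean(2);print(g[163:180,284].astype(int),g[163:180,296].astype(int));print([(x['p'],x['position'],atz('top',x['position'],.085)) for x in manip.mark_of('top','cover_pad')])
E
```

```text
time: 29.22
tool_pos: [0.5961, -0.0523, 0.203]
ee_rot: [[0.992, -0.125, 0.001], [-0.125, -0.992, -0.001], [0.001, 0.001, -1.0]]
ft_force: [0.5, 0.2, -0.2]
gripper_width: 0.0004
finger_force: 0.0
time: 29.85
tool_pos: [0.6152, 0.1138, 0.2015]
ee_rot: [[0.993, -0.118, -0.0], [-0.118, -0.993, -0.0], [-0.0, 0.0, -1.0]]
ft_force: [0.7, -0.5, 0.8]
gripper_width: 0.0003
finger_force: 0.0
[219 218 167 147 145 146 133  71  56  57  58  58  98  93  79  94  90] [221 221 223 177 149 146 147 146  76  57  58  58  59  81  76  74  82]
[(0.62, [291.5, 179.8], array([ 0.59225613, -0.1320612 ,  0.085     ]))]
```

View pics/c6.png

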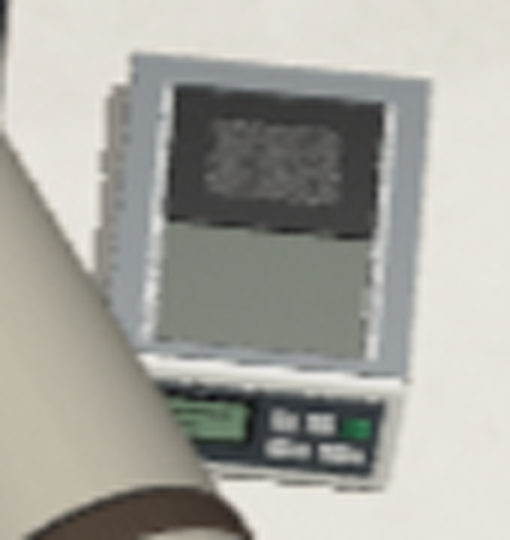

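The cover is fully shut against the back edge: its front edge is at crop row ~228, compared with ~240 at the start, and no gap shows at the back. Handing in.

```bash
python3 -c "
from rig import manip
print(manip.sign_off())"
```

```text
the job is handed in; nothing more can be done
None
```

The yellow-banded vial is seated upright at the bottom of the holder, the cover is slid fully shut over it, and the job is handed in after about 30 s of robot time; the highest force I read while working the cover was about 23 N, the arm is clear of everything, and I didn't touch the other glassware.

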